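# Test two tomatoes with the pin gauge and sort them

### The job

Press the firmness gauge squarely onto the pared flat of each of the two pared tomatoes until its foot sits flush on the flesh, hold it there a moment and read how far the pin sinks, then put the gauge back upright in its stand. A tomato in which the pin sinks more than half its length (the needle settles short of the upright middle mark) is soft: set it down in the round white dish; a firm one, where the needle settles beyond the middle mark, goes in the rectangular steel tray. Set each tomato down upright without dropping it, and leave the unpared tomato and everything else on the bench where it is.

Things in the scene. Friction and masses are not known exactly. Their poses are not given: they have to be found in the camera images.
- gauge: Pin firmness gauge, 140 mm tall, 0.28 kg, upright in its stand. From below: steel foot 26 mm across, 12 mm tall, a sprung pin (6 mm across) standing 8 mm out of its underside; neck; black dial case 60 mm across, 26 mm thick, 30 to 90 mm up; handle. Origin: centre of the foot's underside (pin excluded), z up the gauge; the white dial looks along +x. The pin takes 1 N to start, 2.2 N to push right in.
- gauge_handle (a point): Middle of the gauge's handle, a black square bar 26 x 26 mm, 92 to 140 mm above the foot's underside (this point: 116 mm), its flats square to the gauge's x and y: grip it from above across either pair. Press until the foot bears on the flesh as well as the pin: 5 to 8 N in all.
- gauge_needle (a joint): Live needle, rad: 0 at rest (120 degrees left of upright, facing the dial), growing clockwise 0.524 per mm that the pin is pushed back into the gauge; 2.09 (4 mm) upright, 4.19 (8 mm) full scale. With the foot flush, 8 mm less that push-back is how far the pin sank (within 0.6 mm). Let it settle half a second. Soft settles at 0.4 to 1.3, firm at 2.4 to 3.4.
- gauge_stand: Stand of the gauge: square aluminium block 72 x 72 mm, 34 mm tall, fixed, with a round well 34 mm across and 24 mm deep: the foot's underside rests on its floor, 10 mm above the bench; a 13 mm hole in the floor takes the pin. Origin: centre of the underside, on the well's axis.
- tomato_a: Pared tomato: 56 mm across at its widest (26 mm up), 46 mm tall, about 90 g, red, with a flat of pale flesh 33 mm across where the skin was pared off its top. Stands on the bench inside a cork ring (76 mm outside, 54 mm inside, 12 mm tall, fixed). Origin: centre of its underside, z up. The two pared ones look alike; only the gauge tells how soft each is.
- tomato_b: Pared tomato: 56 mm across at its widest (26 mm up), 46 mm tall, about 90 g, red, with a flat of pale flesh 33 mm across where the skin was pared off its top. Stands on the bench inside a cork ring (76 mm outside, 54 mm inside, 12 mm tall, fixed). Origin: centre of its underside, z up. The two pared ones look alike; only the gauge tells how soft each is.
- tomato_a_flat (a point): Centre of the pared flat on top of the first pared tomato, 46 mm above its underside. The middle 17 mm of the flat is the place for the pin: press within 5 mm of this point.
- tomato_b_flat (a point): The same point on the second pared tomato.
- tomato_a_dent (a joint): Depth in m of the dent that the pin has left in the first pared tomato: 0 before the test; the dent stays as deep as the pin sank.
- tomato_b_dent (a joint): The same for the second pared tomato.
- dish: Round white porcelain dish, for soft tomatoes: 168 mm across the rim, 18 mm tall, sides flaring outward, flat inner floor about 130 mm across, 4 mm above the bench; fixed. Origin: centre of its underside. There is room for two tomatoes 80 mm apart.
- tray: Rectangular steel tray, for firm tomatoes: 190 mm (its x) by 115 mm (its y), walls 3 mm thick and 16 mm tall with a rolled rim to 19 mm, inner floor 3 mm above the bench; fixed. Origin: centre of its underside. Room for two tomatoes side by side along x, 80 mm apart.
- whole_tomato: The unpared tomato, round-topped, red all over, 56 mm across, 49 mm tall, standing in a third cork ring. Not part of the job: leave it. Origin: centre of its underside.
- reagent_bottle: Bystander: round amber bottle, 52 mm across, 125 mm tall, standing near a cork ring. Origin: centre of its underside.
- microplate: Bystander: flat black well plate, 85 mm (x) by 128 mm (y), 14 mm tall. Origin: centre of its underside.
- tip_box: Bystander: box of pipette tips, 85 mm (x) by 122 mm (y), 62 mm tall with the tips. Origin: centre of its underside.
- beaker: Bystander: small glass beaker, 48 mm across, 58 mm tall, standing close beside a cork ring. Origin: centre of its underside.
- wash_bottle: Bystander: white squeeze bottle, 60 mm across, 122 mm tall to the cap, with a thin spout bent to its x side, 152 mm tall. Origin: centre of its underside.
- jar: Bystander: round lidded glass jar, 60 mm across, 62 mm tall. Origin: centre of its underside.
- pipette: Bystander: hand pipette lying on the bench along its x, 260 mm long, 34 mm thick. Origin: under its middle.

How it is judged:
On the way, in this order (a step that is already met when the one before it is completed fails the run):
1. the gauge is held upright with its foot flush on the pared flat of one of the tomatoes, its pin sunk in the flesh (((horizontal distance between gauge and tomato_a_flat below 0.008 m and z of gauge in the frame of tomato_a below 0.0475 m and angle between gauge's own z axis and vertical below 0.12 rad and value of joint tomato_a_dent above 0.001 m) or (horizontal distance between gauge and tomato_b_flat below 0.008 m and z of gauge in the frame of tomato_b below 0.0475 m and angle between gauge's own z axis and vertical below 0.12 rad and value of joint tomato_b_dent above 0.001 m))), for 0.3 s.
2. the gauge is held upright with its foot flush on the pared flat of the other tomato, the first having been tested ((((horizontal distance between gauge and tomato_a_flat below 0.008 m and z of gauge in the frame of tomato_a below 0.0475 m and angle between gauge's own z axis and vertical below 0.12 rad and value of joint tomato_a_dent above 0.001 m) and value of joint tomato_b_dent above 0.001 m) or ((horizontal distance between gauge and tomato_b_flat below 0.008 m and z of gauge in the frame of tomato_b below 0.0475 m and angle between gauge's own z axis and vertical below 0.12 rad and value of joint tomato_b_dent above 0.001 m) and value of joint tomato_a_dent above 0.001 m))), for 0.3 s.
At the end, for the whole second after the job is handed in: Both pared tomatoes at rest, upright (0.25 rad): dent over 4 mm, on the dish's floor, middles within 62 mm; dent 1 to 4 mm, on the tray's floor, within 78 mm lengthwise and 40 mm crosswise of its middle. Gauge upright (0.12 rad) in its stand, foot within 3 mm of the well's floor (((value of joint tomato_a_dent above 0.004 m and horizontal distance between tomato_a and dish below 0.062 m and z of tomato_a in the frame of dish below 0.012 m) or (value of joint tomato_a_dent between 0.001 and 0.004 m and x of tomato_a in the frame of tray between -0.078 and 0.078 m and y of tomato_a in the frame of tray between -0.04 and 0.04 m and z of tomato_a in the frame of tray below 0.011 m)) and angle between each of tomato_a, tomato_b's own z axis and vertical below 0.25 rad and linear speed of each of tomato_a, tomato_b, gauge below 0.02 m/s and ((value of joint tomato_b_dent above 0.004 m and horizontal distance between tomato_b and dish below 0.062 m and z of tomato_b in the frame of dish below 0.012 m) or (value of joint tomato_b_dent between 0.001 and 0.004 m and x of tomato_b in the frame of tray between -0.078 and 0.078 m and y of tomato_b in the frame of tray between -0.04 and 0.04 m and z of tomato_b in the frame of tray below 0.011 m)) and horizontal distance between gauge and gauge_stand below 0.007 m and z of gauge in the frame of gauge_stand below 0.013 m and angle between gauge's own z axis and vertical below 0.12 rad); the robot touches nothing.
It fails at once if something that is not part of the job is pushed more than 25 mm from its place (distance of any of jar, whole_tomato, reagent_bottle, microplate, tip_box, beaker, wash_bottle, pipette from where it was at the start of the episode above 0.025 m).
It fails at once if something that is not part of the job is tipped over (angle between any of jar, whole_tomato, reagent_bottle, microplate, tip_box, beaker, wash_bottle, pipette's own z axis and vertical above 0.5 rad).
It fails at once if a pared tomato is dropped: in the air, touched by nothing, its underside more than 30 mm above the bench ((height (world z) of tomato_a above 0.03 m and contact force between tomato_a and anything else below 0.01 N) or (height (world z) of tomato_b above 0.03 m and contact force between tomato_b and anything else below 0.01 N)).
It fails at once if the gauge is rammed into a tomato with more than 60 N (contact force between gauge and tomato_a above 60 N or contact force between gauge and tomato_b above 60 N).
It also fails if it takes over 72 s, if anything falls off the work surface, if the arm or the gripper's body presses on something with over 40 N, if the wrist force passes 120 N, or if a joint passes its speed limit or range.

### The arm

A 6-joint arm with a two-finger parallel gripper is mounted at the origin on the work surface. World frame = base frame: x ahead of the robot, y to its left, z up, the work surface at z = 0. Lengths are in m, angles in rad, forces in N, time in s.
With the tool pointing down it reaches from about 0.225 to 0.875 m from the base axis. Payload 3.4 kg.
Tool frame: the origin (TCP) lies midway between the tips of the shut fingers; the grasp point (between the pads) lies 19 mm behind it; z points along the fingers, y is the line along which they close (so a half turn about z gives the same grasp; the last joint's range is limited). The gripper opens to 85 mm and grips with 20 to 120 N. Pads are 22 mm wide; open, the fingers measure 114 mm over their backs; the gripper's body (76 mm by 85 mm) begins 54 mm behind the grasp point. The pads swing forward as they close: fully open they stand 13 mm farther back than shut.
Start: joints at [1.227, 0.276, 1.505, -0, 1.361, -0.121], TCP at [0.127, 0.561, 0.231] pointing down, gripper open.
Joint ranges: [-2.89, 2.89], [-0.75, 2.08], [0.22, 2.7], [-1.18, 4.32], [0.11, 2.71], [-2.7, 2.7]. Speed limits (rad/s): [2.57, 2.57, 3.14, 3.14, 3.14, 3.14].

### API

Orientations are given as a unit quaternion [w, x, y, z].
In Python, from rig import * gives the robot as it stands.
- The arm moves only by the tool apply_moves, never from a script. Its argument "steps" is one flat list of numbers, 4 for each row, row after row: the shift along the world's x, y, z in cm, then the turn about the world's z in degrees. A call has 1 to 8 rows; each row is the pose to reach, as a shift and turn from the pose commanded when the call began; what a row does not reach only later rows make up. A row lasts 1/12 s, in which the tool goes at most 41.7 mm and 7.16 degrees, less where a joint would pass 70% of its speed; a pose out of reach is approached as far as the arm can. A call with a gripper value outside its range is refused whole. "jaw" is the closure in counts, from 0 (fully open) to 255 (shut), set as the call begins (left out, the last holds). The fingers move at their own pace and stop on an object; "newtons" is the grip in N (left out, the last holds). Time passes only in rows, so rows that repeat a pose let the fingers close. It gives the time, the measured TCP pose, the force, the opening and the grip force at its end, in the units of the state.
- get_state(): the state, without advancing time (a new reading comes with each control period).
- get_image(name): name is "side" or "top" or "wrist"; returns the picture (420x560x3 uint8, red, green, blue); there is no depth.
- calibration(name): a dict with "fx", "fy", "cx", "cy" (pixels), "k1" (the pictures are not rectified: a ray, as slopes to the right and down, at radius r is drawn at 1 + k1 r^2 times it, then the intrinsics apply), "xyz" and "rotation" of the camera in the world. Camera axes: x right, y up, looking along -z (the intrinsics and any distortion apply to the point x, -y, -z); pixel columns grow to the right and rows downward; lengths in m; the calibration is good to about 2 mm. A picture is of the moment at which its call begins: read the wrist's pose just before it. calibration takes no time and is no camera call; for the wrist camera it gives the pose at the moment of the call.
- sign_off(): hands the job in; it is judged then, once.
The state is a dict: "clock": time; "qpos": joint angles; "qd": joint speeds; "effort": joint torques, N m; "position": TCP position; "ee_rot": TCP orientation; "contact_force": force on the tool from outside, world axes, zero at the start; "moment": the same for the moment, N m; "width": finger opening in m; "gripper_force": force on a finger pad.
Only numpy, scipy, OpenCV 4.12 (cv2) and the standard library are available. Lean on these libraries where they do the work, as an engineer would, in place of code of your own. Each camera call takes 0.05 s, during which the arm holds its last target. There are 200 camera calls.

## Working session

There is one attempt and no reset: what is moved stays moved. The work goes in short steps, Python scripts to look and compute and a tool call to move; the robot and the scene stay as the last step left them, time stands still between calls to the robot, and variables do not carry over. Pictures are saved under pics/ and viewed, at most 10 in all, crops included, and the job is handed in when it is done.

Besides the shell and the picture viewer there is one more tool, called by a JSON object that holds its "op" and its "data". apply_moves: Moves the arm, as the interface text tells. Its arguments: {"type":"object","properties":{"steps":{"type":"array","items":{"type":"number"}},"jaw":{"type":"number"},"newtons":{"type":"number"}},"required":["steps"]}

```bash
mkdir -p pics; ls; cat > h.py <<'E'
from rig import *
import numpy as np, cv2
def shot(n,f):
    c=calibration(n); im=get_image(n); cv2.imwrite('pics/'+f,im[:,:,::-1]); return c,im
def ray(c,u,v):
    K=np.array([[c['fx'],0,c['cx']],[0,c['fy'],c['cy']],[0,0,1.]])
    p=cv2.undistortPoints(np.array([[[u,v]]],float),K,np.array([c['k1'],0,0,0.]))[0,0]
    R=np.array(c['rotation']); 
    return np.array(c['xyz']),R@np.array([p[0],-p[1],-1.])
def onz(c,u,v,z):
    o,d=ray(c,u,v); return o+d*(z-o[2])/d[2]
E
python3 - <<'E'
from h import *
for n in('top','side'):
    c,i=shot(n,n+'0.png'); print(c)
print(get_state())
E
```

```text
pics
{'fx': 517.4307203037652, 'fy': 517.4307203037652, 'cx': 271.0729422828719, 'cy': 215.40279126077314, 'k1': -0.1670164888825294, 'xyz': array([ 0.44121006, -0.00426822,  1.3313727 ]), 'rotation': array([ 0.70836964,  0.04936112, -0.03723793, -0.70312821])}
{'fx': 391.3423226963843, 'fy': 391.3423226963843, 'cx': 280.36692525081435, 'cy': 216.95214041727377, 'k1': -0.02964367669423604, 'xyz': array([0.23343116, 0.56694559, 0.7431074 ]), 'rotation': array([-0.24106593, -0.1099238 ,  0.36918913,  0.89078806])}
{'clock': 0.1, 'qpos': array([ 1.22701511e+00,  2.76506282e-01,  1.50603404e+00, -9.84559292e-06,
        1.36071997e+00, -1.20984867e-01]), 'qd': array([-0.00169235, -0.00151004, -0.00225303, -0.0007076 ,  0.0006138 ,
        0.00055592]), 'effort': array([ 1.25558847e-03, -4.17701054e+01, -2.46404904e+01, -2.55296291e-04,
        5.75680679e-03,  1.02271855e-05]), 'position': array([0.12688309, 0.56031915, 0.23052979]), 'ee_rot': array([-1.87342328e-04,  1.11166853e-01,  9.93801406e-01, -8.12516936e-04]), 'contact_force': array([ 0.62010634,  0.33493499, -0.28148503]), 'moment': array([ 0.06093529, -0.02339767,  0.02666972]), 'gripper_force': 0.0, 'width': 0.0852164772504832}
```

```bash
sed -i "s/R=np.array(c\['rotation'\]); /q=c['rotation']; R=Rot.from_quat([q[1],q[2],q[3],q[0]]).as_matrix()/; s/^import numpy.*/&\nfrom scipy.spatial.transform import Rotation as Rot/" h.py; python3 -c "
from h import *
c=calibration('top');print(onz(c,271,215,0),onz(c,0,0,0),onz(c,560,420,0))"
```

```text
[0.6061694  0.01949662 0.        ] [1.26220087 0.85232967 0.        ] [ 0.0548121  -0.76378676  0.        ]
```

View pics/top0.png

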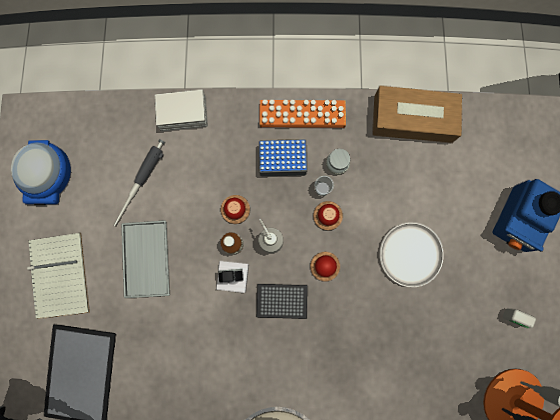

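View pics/side0.png

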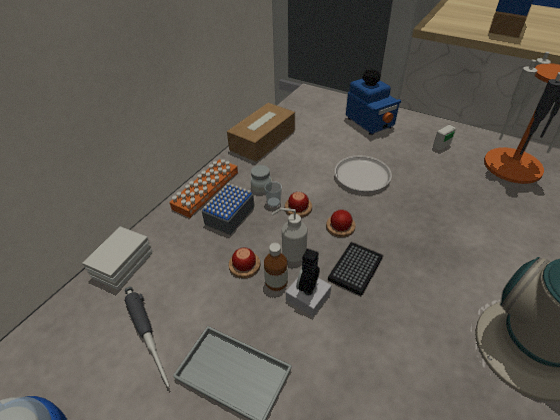

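```bash
cat > m.py <<'E'
from h import *
c=calibration('top'); im=cv2.imread('pics/top0.png'); hsv=cv2.cvtColor(im,cv2.COLOR_BGR2HSV)
red=(((hsv[...,0]<8)|(hsv[...,0]>172))&(hsv[...,1]>150)&(hsv[...,2]>60)).astype(np.uint8)
n,l,s,ce=cv2.connectedComponentsWithStats(red)
for i in range(1,n):
    if s[i,4]>60 and s[i,4]<1500: print('red',s[i],ce[i],onz(c,*ce[i],.03)[:2])
# pale flats: unsaturated blob in tomato
for nm,(u,v) in dict(A=(235,209),B=(329,215)).items():
    w=hsv[v-9:v+10,u-9:u+10].astype(int); m=(w[...,1]<170)&(w[...,2]>140)
    y,x=np.nonzero(m); p=(x.mean()+u-9,y.mean()+v-9); print(nm,m.sum(),p,onz(c,*p,.046)[:2])
def big(nm,m,roi,z):
    x0,y0,x1,y1=roi; k=np.zeros_like(red);k[y0:y1,x0:x1]=m[y0:y1,x0:x1]
    cs,_=cv2.findContours(k,cv2.RETR_EXTERNAL,2); q=max(cs,key=cv2.contourArea)
    hull=np.array([onz(c,*p[0],z)[:2]*1000 for p in cv2.convexHull(q)],np.float32)
    print(nm,cv2.minAreaRect(hull),cv2.minEnclosingCircle(hull)); return q
g=im.min(2)
big('dish',(g>150).astype(np.uint8),(370,215,450,295),.018)
big('tray',((im[...,0].astype(int)-im[...,2])>3).astype(np.uint8),(115,212,178,305),.019)
big('stand',(g>150).astype(np.uint8),(208,255,255,300),.034)
big('bottle',((hsv[...,1]>130)).astype(np.uint8),(218,231,245,256),.06)
a=im[140:310,190:360]; cv2.imwrite('pics/topc.png',cv2.resize(a,None,fx=3.5,fy=3.5,interpolation=cv2.INTER_CUBIC))
E
python3 m.py
```

```text
red [224 198  21  21 222] [234.47297297 208.37837838] [0.61883342 0.11203864]
red [318 204  21  21 222] [327.96846847 214.4009009 ] [ 0.6049072  -0.12548759]
red [315 255  22  22 371] [325.35309973 265.81401617] [ 0.47488445 -0.11849025]
A 157 (np.float64(234.38853503184714), np.float64(207.56687898089172)) [0.61870662 0.11085746]
B 154 (np.float64(329.81168831168833), np.float64(213.54545454545453)) [ 0.60508416 -0.12863675]
dish ((505.4417724609375, -342.3452453613281), (163.26602172851562, 164.61936950683594), 44.35697555541992) ((505.7478332519531, -341.8282470703125), 83.51641082763672)Traceback (most recent call last):
  File "m.py", line 18, in <module>
    big('tray',((im[...,0].astype(int)-im[...,2])>3).astype(np.uint8),(115,212,178,305),.019)
    ~~~^^^^^^^^^^^^^^^^^^^^^^^^^^^^^^^^^^^^^^^^^^^^^^^^^^^^^^^^^^^^^^^^^^^^^^^^^^^^^^^^^^^^^^
  File "m.py", line 13, in big
    cs,_=cv2.findContours(k,cv2.RETR_EXTERNAL,2); q=max(cs,key=cv2.contourArea)
                                                    ~~~^^^^^^^^^^^^^^^^^^^^^^^^
ValueError: max() iterable argument is empty
```

```bash
python3 - <<'E'
import cv2
im=cv2.imread('pics/top0.png');print(im[260,118:180:4],im[276,212:252:3].tolist())
E
sed -i "s/((im\[...,0\].astype(int)-im\[...,2\])>3)/((im[...,1].astype(int)-im[...,2])>3)/" m.py; python3 m.py|tail -4
```

```text
[[118 129 137]
 [ 93  99 101]
 [135 144 139]
 [145 155 149]
 [147 157 151]
 [148 157 151]
 [148 157 152]
 [148 158 153]
 [150 162 155]
 [149 158 154]
 [152 162 156]
 [150 160 153]
 [145 154 148]
 [117 129 137]
 [117 127 135]
 [120 131 139]] [[129, 141, 149], [59, 65, 69], [83, 85, 86], [9, 9, 8], [47, 47, 48], [50, 51, 50], [54, 56, 56], [27, 28, 27], [21, 22, 21], [19, 19, 18], [61, 62, 62], [224, 229, 228], [117, 131, 138], [117, 128, 135]]
dish ((505.4417724609375, -342.3452453613281), (163.26602172851562, 164.61936950683594), 44.35697555541992) ((505.7478332519531, -341.8282470703125), 83.51641082763672)
tray ((488.5989074707031, 342.722900390625), (192.76956176757812, 118.78435516357422), 4.164389610290527) ((488.74981689453125, 343.0118408203125), 111.52484130859375)
stand ((446.89013671875, 115.22744750976562), (71.33354187011719, 72.53943634033203), 84.9805679321289) ((446.4049987792969, 115.28440856933594), 49.12335968017578)
bottle ((529.7860107421875, 117.82242584228516), (46.98530197143555, 47.15385437011719), 0.5399693846702576) ((529.7725219726562, 117.83557891845703), 25.099523544311523)
```

View pics/topc.png

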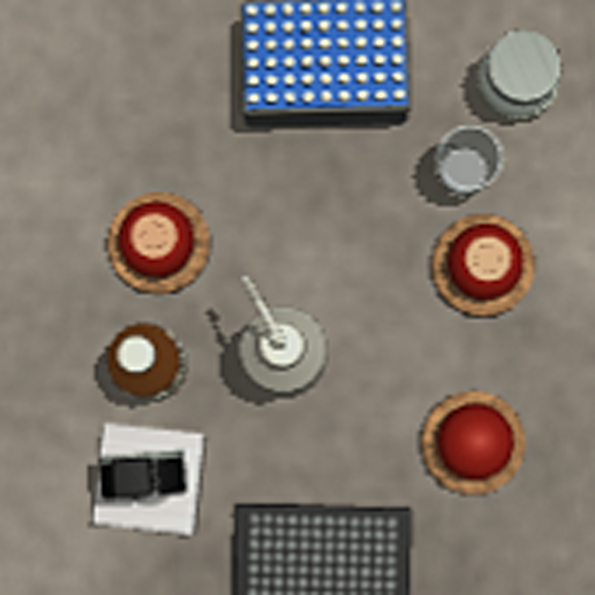

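Top view: the pared tomatoes are at px (234,208) → A (0.619, 0.111) and (330,214) → B (0.605, −0.128). The gauge stand is at (231,276) → (0.447, 0.115), the dish at (411,255), the tray at (146,260), and the bottle sits between the gauge and A. The side view shows only the black back of the dial. Next I'll look with the wrist camera.

{"op": "apply_moves", "data": {"steps": [37,-44,10,-77,37,-44,10,-77,37,-44,10,-77,37,-44,10,-77,37,-44,10,-77,37,-44,10,-77,37,-44,10,-77,37,-44,10,-77]}}

```text
clock: 0.77
position: [0.339, 0.3076, 0.2886]
ee_rot: [-0.0, 0.576, 0.817, -0.0]
contact_force: [1.1, 0.2, -1.0]
width: 0.0855
gripper_force: 0.0
```

{"op": "apply_moves", "data": {"steps": [16,-17,3,-30,16,-17,3,-30,16,-17,3,-30,16,-17,3,-30,16,-17,3,-30,16,-17,3,-30,16,-17,3,-30,16,-17,3,-30]}}

```text
clock: 1.43
position: [0.499, 0.1383, 0.3177]
ee_rot: [-0.001, 0.767, 0.641, -0.001]
contact_force: [-0.4, 0.3, 0.0]
width: 0.0853
gripper_force: 0.0
```

```bash
python3 - <<'E'
from h import *
c,i=shot('wrist','w0.png'); print(c); cc,_=shot('side','s1.png')
for p in [(.447,.115,.15),(.447,.115,.034)]:
    pass
E
```

```text
{'fx': 307.2991480215493, 'fy': 307.2991480215493, 'cx': 282.8940046660925, 'cy': 208.2421848898575, 'k1': -0.05389390722996549, 'xyz': array([0.51187057, 0.20442897, 0.46144673]), 'rotation': array([ 0.98668494, -0.13582283,  0.01320832, -0.08849025])}
```

View pics/w0.png

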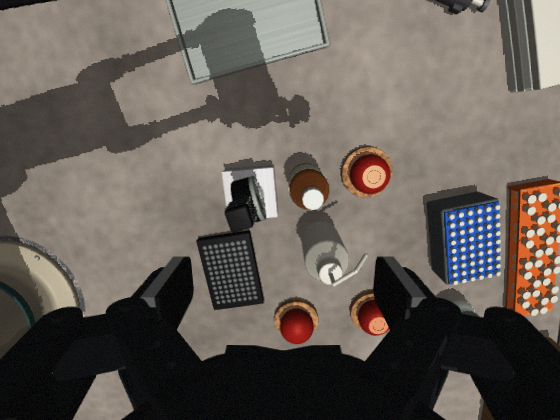

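```bash
cat > w.py <<'E'
from h import *
import sys
def flats(im,c,z=.046):
    hsv=cv2.cvtColor(im,cv2.COLOR_RGB2HSV).astype(int)
    m=((hsv[...,0]<20)&(hsv[...,1]>50)&(hsv[...,1]<170)&(hsv[...,2]>180)).astype(np.uint8)
    n,l,s,ce=cv2.connectedComponentsWithStats(m)
    return [(s[i,4],ce[i].round(1),onz(c,*ce[i],z).round(4)[:2]) for i in range(1,n) if s[i,4]>100]
E
python3 - <<'E'
from w import *
im=cv2.imread('pics/w0.png'); c={'fx': 307.2991480215493, 'fy': 307.2991480215493, 'cx': 282.8940046660925, 'cy': 208.2421848898575, 'k1': -0.05389390722996549, 'xyz':[0.51187057, 0.20442897, 0.46144673], 'rotation':[ 0.98668494, -0.13582283,  0.01320832, -0.08849025]}
for f in flats(im[:,:,::-1],c): print(f)
a=im[150:240,210:290]; a=cv2.resize(a,None,fx=6,fy=6,interpolation=cv2.INTER_CUBIC)
cv2.imwrite('pics/w0c.png',a)
E
```

```text
(np.int32(411), array([373.6, 176.3]), array([0.6207, 0.1124]))
(np.int32(240), array([377.8, 325.2]), array([ 0.6047, -0.1277]))
```

View pics/w0c.png

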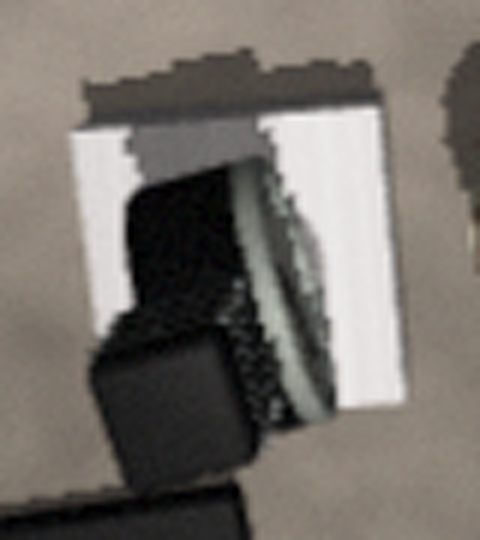

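The dial's pale face points to world +x. The handle top is the quad at crop (92,375), (210,335), (257,450), (137,492).

```bash
cat > g.py <<'E'
from w import *
c={'fx': 307.2991480215493, 'fy': 307.2991480215493, 'cx': 282.8940046660925, 'cy': 208.2421848898575, 'k1': -0.05389390722996549, 'xyz':[0.51187057, 0.20442897, 0.46144673], 'rotation':[ 0.98668494, -0.13582283,  0.01320832, -0.08849025]}
def P(q,z): return np.array([onz(c,x/6+210,y/6+150,z)[:2] for x,y in q])
h=P([(92,372),(210,335),(258,452),(135,493)],.150)
s=P([(72,130),(382,103),(408,403)],.034)
for q in(h,s): 
    d=np.diff(q,axis=0); print(q.round(4).tolist(),np.linalg.norm(d,axis=1),np.degrees(np.arctan2(d[:,1],d[:,0])))
print(h.mean(0),(s[0]+s[2])/2)
E
python3 g.py
```

```text
[[0.435, 0.1252], [0.4569, 0.1281], [0.4608, 0.1055], [0.4374, 0.1018]] [0.02215857 0.0230082  0.02368271] [   7.53921765  -80.31902467 -171.00032083]
[[0.4151, 0.1541], [0.4876, 0.1473], [0.4802, 0.0744]] [0.07281196 0.07319854] [ -5.35695527 -95.77358344]
[0.44751349 0.11515363] [0.44763775 0.11425782]
```

{"op": "apply_moves", "data": {"steps": [-5.15,-2.33,-10,-71.5,-5.15,-2.33,-10,-71.5,-5.15,-2.33,-10,-71.5,-5.15,-2.33,-10,-71.5,-5.15,-2.33,-10,-71.5,-5.15,-2.33,-10,-71.5,-5.15,-2.33,-10,-71.5,-5.15,-2.33,-10,-71.5]}}

```text
clock: 2.2
position: [0.4454, 0.1175, 0.2184]
ee_rot: [-0.0, 0.981, 0.195, -0.0]
contact_force: [-1.1, 0.0, 0.3]
width: 0.0855
gripper_force: 0.0
```

{"op": "apply_moves", "data": {"steps": [0,0,0,-7.1,0,0,0,-14.2,0,0,0,-14.2,0,0,0,-14.2]}}

```text
clock: 2.53
position: [0.4459, 0.1172, 0.2185]
ee_rot: [-0.0, 0.997, 0.076, -0.0]
contact_force: [0.0, -0.5, -0.0]
width: 0.0854
gripper_force: 0.0
```

{"op": "apply_moves", "data": {"steps": [0.15,-0.2,-4,0,0.15,-0.2,-7,0,0.15,-0.2,-9,0,0.15,-0.2,-10.5,0,0.15,-0.2,-11.2,0,0.15,-0.2,-11.2,0]}}

```text
clock: 3.03
position: [0.4469, 0.1144, 0.1051]
ee_rot: [0.0, 0.997, 0.075, -0.002]
contact_force: [0.3, -0.1, 0.4]
width: 0.0853
gripper_force: 0.0
```

{"op": "apply_moves", "data": {"steps": [0,0,0,0,0,0,0,0,0,0,0,0,0,0,0,0,0,0,0,0,0,0,0,0], "jaw": 255, "newtons": 60}}

```text
clock: 3.53
position: [0.4489, 0.1149, 0.1074]
ee_rot: [-0.001, 0.997, 0.073, 0.001]
contact_force: [-0.1, 2.5, 4.2]
width: 0.0257
gripper_force: 58.3
```

{"op": "apply_moves", "data": {"steps": [0,0,2,0,0,0,5,0,0,0,9,5,0,0,13,12,0,0,16,19,3,0,16,26,7,0,16,33,11,0,16,40]}}

```text
clock: 4.2
position: [0.559, 0.114, 0.2675]
ee_rot: [0.001, 0.911, 0.413, 0.001]
contact_force: [0.2, 1.2, -1.9]
width: 0.0259
gripper_force: 59.4
```

{"op": "apply_moves", "data": {"steps": [3,-0.2,0,7,6,-0.3,0,14,6.1,-0.3,0,21,6.1,-0.3,0,28,6.1,-0.3,0,35,6.1,-0.3,0,42,6.1,-0.3,0,49,6.1,-0.3,0,56]}}

```text
clock: 4.87
position: [0.6189, 0.1109, 0.2652]
ee_rot: [-0.001, 0.61, 0.792, -0.001]
contact_force: [-1.1, 0.4, -3.0]
width: 0.0252
gripper_force: 60.6
```

{"op": "apply_moves", "data": {"steps": [0,0,-2,7,0,0,-4,14,0,0,-6,21,0,0,-8,24,0,0,-8,24,0,0,-8,24]}}

```text
clock: 5.37
position: [0.6182, 0.1109, 0.1848]
ee_rot: [-0.002, 0.436, 0.9, -0.001]
contact_force: [0.0, -0.0, -2.7]
width: 0.0254
gripper_force: 60.4
```

{"op": "apply_moves", "data": {"steps": [0.1,0.1,-1.5,0,0.1,0.1,-3,0,0.1,0.1,-3.5,0,0.1,0.1,-3.8,0,0.1,0.1,-3.8,0,0.1,0.1,-3.8,0]}}

```text
clock: 5.87
position: [0.6211, 0.1122, 0.1497]
ee_rot: [0.001, 0.435, 0.9, 0.0]
contact_force: [-0.3, -0.2, -2.2]
width: 0.0253
gripper_force: 60.6
```

{"op": "apply_moves", "data": {"steps": [0,0,-0.1,0,0,0,-0.2,0,0,0,-0.2,0,0,0,-0.2,0]}}

```text
clock: 6.2
position: [0.6212, 0.1122, 0.1471]
ee_rot: [0.001, 0.435, 0.9, 0.001]
contact_force: [0.5, 0.6, -0.8]
width: 0.0251
gripper_force: 60.8
```

{"op": "apply_moves", "data": {"steps": [0,0,-0.1,0,0,0,-0.2,0,0,0,-0.2,0,0,0,-0.2,0]}}

```text
clock: 6.53
position: [0.6206, 0.1122, 0.1445]
ee_rot: [0.0, 0.435, 0.9, 0.0]
contact_force: [0.3, 0.7, -1.1]
width: 0.0254
gripper_force: 60.8
```

{"op": "apply_moves", "data": {"steps": [0,0,-0.1,0,0,0,-0.1,0,0,0,-0.1,0]}}

```text
clock: 6.78
position: [0.6208, 0.1122, 0.1437]
ee_rot: [0.0, 0.435, 0.9, 0.0]
contact_force: [0.8, 0.3, -0.3]
width: 0.0255
gripper_force: 60.8
```

{"op": "apply_moves", "data": {"steps": [0,0,-0.1,0,0,0,-0.1,0,0,0,-0.1,0]}}

```text
clock: 7.03
position: [0.6211, 0.1123, 0.1435]
ee_rot: [0.001, 0.435, 0.9, 0.001]
contact_force: [1.9, 0.3, 5.5]
width: 0.0257
gripper_force: 61.4
```

{"op": "apply_moves", "data": {"steps": [0,0,-0.05,0,0,0,-0.05,0,0,0,-0.05,0]}}

```text
clock: 7.28
position: [0.6211, 0.1123, 0.1434]
ee_rot: [0.001, 0.435, 0.9, 0.001]
contact_force: [0.9, 0.7, 6.7]
width: 0.0255
gripper_force: 61.9
```

{"op": "apply_moves", "data": {"steps": [0,0,0.02,0,0,0,0.02,0,0,0,0.02,0,0,0,0.02,0,0,0,0.02,0,0,0,0.02,0]}}

```text
clock: 7.78
position: [0.6212, 0.1123, 0.1435]
ee_rot: [0.001, 0.435, 0.9, 0.001]
contact_force: [0.6, -0.3, 6.4]
width: 0.0251
gripper_force: 61.6
```

```bash
cat > s.py <<'E'
from h import *
import sys
f,x,y,z=sys.argv[1],*map(float,sys.argv[2:5])
c,im=shot('side',f+'_full.png')
q=c['rotation'];R=Rot.from_quat([q[1],q[2],q[3],q[0]]).as_matrix()
p=R.T@(np.array([x,y,z])-c['xyz']); u=c['cx']+c['fx']*p[0]/-p[2]; v=c['cy']-c['fy']*p[1]/-p[2]
u,v=int(u),int(v); print(u,v,get_state()['contact_force'])
a=im[v-28:v+29,u-28:u+29,::-1]; cv2.imwrite('pics/'+f+'.png',cv2.resize(a,None,fx=10,fy=10,interpolation=cv2.INTER_CUBIC))
E
python3 s.py pa .621 .112 .106
```

```text
240 234 [ 0.81667586 -0.64090046  5.38279973]
```

View pics/pa.png

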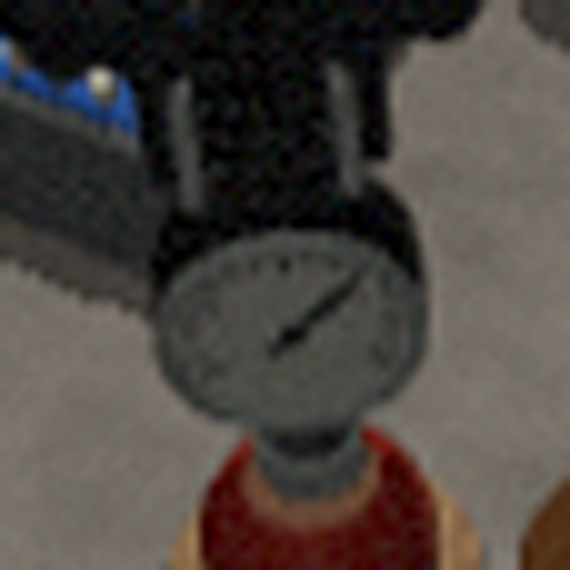

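The needle tip (360,268) is right of the upright mark (287,262), about +45°, or roughly 2.8 rad. Tomato A is firm, so it goes in the tray. The foot sits centred on the flat.

{"op": "apply_moves", "data": {"steps": [0,0,2,0,0,0,5,0,0,0,9,0,0,0,13,-3,-0.4,-4,13,-6,-0.8,-8,13,-10,-1.1,-12,13,-10,-1.4,-16,13,-10]}}

```text
clock: 8.5
position: [0.6045, -0.0488, 0.2708]
ee_rot: [-0.002, 0.511, 0.859, -0.001]
contact_force: [1.1, -0.8, -3.4]
width: 0.0257
gripper_force: 60.3
```

{"op": "apply_moves", "data": {"steps": [-0.1,-4,0,0,-0.2,-7.5,-1,0,-0.2,-8,-4,0,-0.2,-8,-7,0,-0.2,-8,-9,0,-0.2,-8,-10.5,0,-0.2,-8,-10.5,0]}}

```text
clock: 9.08
position: [0.6001, -0.1268, 0.1615]
ee_rot: [-0.006, 0.512, 0.859, -0.001]
contact_force: [-1.7, 0.2, -3.7]
width: 0.0252
gripper_force: 59.7
```

{"op": "apply_moves", "data": {"steps": [0.3,-0.1,-0.5,0,0.3,-0.1,-1,0,0.3,-0.1,-1,0,0.3,-0.1,-1,0]}}

```text
clock: 9.42
position: [0.6077, -0.1288, 0.1577]
ee_rot: [0.0, 0.512, 0.859, 0.0]
contact_force: [1.0, -0.5, -2.6]
width: 0.0254
gripper_force: 59.9
```

{"op": "apply_moves", "data": {"steps": [0,0,-0.1,0,0,0,-0.2,0,0,0,-0.3,0,0,0,-0.4,0,0,0,-0.4,0]}}

```text
clock: 9.83
position: [0.6073, -0.1288, 0.1531]
ee_rot: [-0.0, 0.512, 0.859, 0.0]
contact_force: [-0.7, 0.0, -2.6]
width: 0.0253
gripper_force: 59.9
```

{"op": "apply_moves", "data": {"steps": [-0.15,0,-0.2,0,-0.2,0.05,-0.4,0,-0.2,0.05,-0.6,0,-0.2,0.05,-0.8,0,-0.2,0.05,-0.8,0]}}

```text
clock: 10.25
position: [0.6056, -0.1285, 0.1449]
ee_rot: [0.0, 0.512, 0.859, 0.0]
contact_force: [0.8, -0.1, -1.9]
width: 0.0255
gripper_force: 60.1
```

{"op": "apply_moves", "data": {"steps": [0,0,-0.1,0,0,0,-0.1,0,0,0,-0.1,0]}}

```text
clock: 10.5
position: [0.6056, -0.1285, 0.1443]
ee_rot: [0.0, 0.512, 0.859, 0.0]
contact_force: [0.4, -1.0, -1.6]
width: 0.0251
gripper_force: 60.1
```

{"op": "apply_moves", "data": {"steps": [0,0,-0.1,0,0,0,-0.1,0,0,0,-0.1,0]}}

```text
clock: 10.75
position: [0.6057, -0.1285, 0.1435]
ee_rot: [0.0, 0.512, 0.859, 0.0]
contact_force: [0.8, -0.5, 1.1]
width: 0.0256
gripper_force: 60.4
```

{"op": "apply_moves", "data": {"steps": [0,0,-0.05,0,0,0,-0.05,0,0,0,-0.05,0]}}

```text
clock: 11.0
position: [0.6057, -0.1285, 0.1435]
ee_rot: [0.001, 0.512, 0.859, 0.0]
contact_force: [0.2, -0.2, 6.3]
width: 0.0251
gripper_force: 60.9
```

{"op": "apply_moves", "data": {"steps": [0,0,0,0,0,0,0,0,0,0,0,0,0,0,0,0,0,0,0,0,0,0,0,0]}}

```text
clock: 11.5
position: [0.6057, -0.1285, 0.1435]
ee_rot: [0.001, 0.512, 0.859, 0.0]
contact_force: [-0.4, -0.1, 5.9]
width: 0.0254
gripper_force: 60.9
```

```bash
python3 s.py pb .6055 -.1285 .106
```

```text
298 177 [ 0.40011022 -0.56028396  5.71388641]
```

View pics/pb.png

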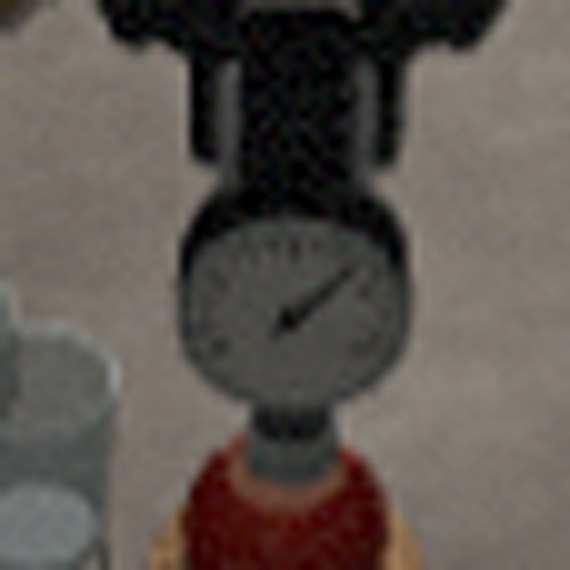

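Tip (352,268), pivot (288,320): the needle is again right of upright at about +48°. Both tomatoes are firm, so both go in the tray. Next I return the gauge to its stand.

{"op": "apply_moves", "data": {"steps": [0,0,2,0,0,0,5,0,0,0,9,-7,0,0,13,-14,0,0,15,-21,-2,3,15,-28,-4,6,15,-35,-6,9,15,-42]}}

```text
clock: 12.22
position: [0.544, -0.0372, 0.2914]
ee_rot: [-0.001, 0.788, 0.616, -0.001]
contact_force: [0.1, 0.7, -2.3]
width: 0.0252
gripper_force: 60.2
```

{"op": "apply_moves", "data": {"steps": [-2,3,0,-7,-4,6,0,-14,-6,9,0,-21,-8,12,0,-28,-9.7,15,0,-35,-9.75,15.3,0,-42,-9.75,15.3,0,-49,-9.75,15.3,0,-56]}}

```text
clock: 12.88
position: [0.4463, 0.1158, 0.2915]
ee_rot: [-0.0, 0.984, 0.176, -0.001]
contact_force: [0.2, -0.5, -3.7]
width: 0.0259
gripper_force: 60.6
```

{"op": "apply_moves", "data": {"steps": [0,0,-3,-7,0,0,-6,-12,0,0,-9,-12,0,0,-12,-12,0,0,-14,-12,0,0,-14,-12,0,0,-14,-12]}}

```text
clock: 13.47
position: [0.4463, 0.1147, 0.1513]
ee_rot: [-0.0, 0.997, 0.074, -0.002]
contact_force: [0.9, -0.4, -2.9]
width: 0.0256
gripper_force: 60.4
```

{"op": "apply_moves", "data": {"steps": [0.15,0,-0.7,0,0.15,0,-1.5,0,0.15,0,-2.3,0,0.15,0,-3,0,0.15,0,-3.5,0,0.15,0,-3.9,0,0.15,0,-3.9,0]}}

```text
clock: 14.05
position: [0.4488, 0.1146, 0.1128]
ee_rot: [0.0, 0.997, 0.074, -0.001]
contact_force: [-0.6, -0.5, -3.2]
width: 0.0255
gripper_force: 60.7
```

{"op": "apply_moves", "data": {"steps": [0,0,-0.2,0,0,0,-0.4,0,0,0,-0.45,0,0,0,-0.45,0]}}

```text
clock: 14.38
position: [0.4494, 0.1147, 0.1091]
ee_rot: [0.0, 0.997, 0.074, 0.0]
contact_force: [0.2, -1.1, -3.4]
width: 0.0253
gripper_force: 60.7
```

{"op": "apply_moves", "data": {"steps": [0,0,-0.1,0,0,0,-0.15,0,0,0,-0.2,0,0,0,-0.2,0]}}

```text
clock: 14.72
position: [0.4496, 0.1147, 0.1076]
ee_rot: [0.0, 0.997, 0.074, 0.0]
contact_force: [-0.2, -0.2, 0.4]
width: 0.0254
gripper_force: 61.4
```

{"op": "apply_moves", "data": {"steps": [0,0,0,0,0,0,0,0,0,0,0,0,0,0,0,0], "jaw": 0}}

```text
clock: 15.05
position: [0.4496, 0.1147, 0.1073]
ee_rot: [0.0, 0.997, 0.074, 0.0]
contact_force: [-0.4, 0.9, 0.4]
width: 0.0729
gripper_force: 0.0
```

{"op": "apply_moves", "data": {"steps": [0,0,2,0,0,0,5,0,0,0,9,0,0,0,13,-4,4,0,13,-8.5,8,-0.1,13,-8.5,12,-0.2,13,-8.5,16,-0.3,13,-8.5]}}

```text
clock: 15.72
position: [0.6111, 0.1116, 0.2379]
ee_rot: [-0.0, 1.0, -0.0, 0.001]
contact_force: [0.3, 0.4, -0.3]
width: 0.0855
gripper_force: 0.0
```

{"op": "apply_moves", "data": {"steps": [1.1,0,-2,0,1.1,0,-6,0,1.1,0,-10,0,1.1,0,-14,0,1.1,0,-17,0,1.1,0,-17,0,1.1,0,-17,0]}}

```text
clock: 16.3
position: [0.6194, 0.1116, 0.0657]
ee_rot: [0.0, 1.0, -0.001, -0.002]
contact_force: [0.6, 0.0, 0.0]
width: 0.0851
gripper_force: 0.0
```

{"op": "apply_moves", "data": {"steps": [0.1,0,-2,0,0.1,0,-3.5,0,0.1,0,-4.7,0,0.1,0,-5.4,0,0.1,0,-5.4,0]}}

```text
clock: 16.72
position: [0.6224, 0.1118, 0.0142]
ee_rot: [0.0, 1.0, -0.0, 0.001]
contact_force: [-0.1, -0.1, 0.3]
width: 0.0855
gripper_force: 0.0
```

{"op": "apply_moves", "data": {"steps": [0,0,0,0,0,0,0,0,0,0,0,0,0,0,0,0,0,0,0,0], "jaw": 255, "newtons": 20}}

```text
clock: 17.13
position: [0.6227, 0.1119, 0.0152]
ee_rot: [-0.0, 1.0, -0.0, 0.002]
contact_force: [-1.0, -0.1, 6.7]
width: 0.0549
gripper_force: 20.7
```

{"op": "apply_moves", "data": {"steps": [0,0,0.3,0,0,0,0.8,0,0,0,1.5,0,0,0,2,0], "newtons": 28}}

```text
clock: 17.47
position: [0.6216, 0.1117, 0.0339]
ee_rot: [0.0, 1.0, -0.001, 0.0]
contact_force: [0.4, 0.4, 0.0]
width: 0.054
gripper_force: 29.7
```

{"op": "apply_moves", "data": {"steps": [0,0,2,0,0,0.5,5,0,-0.5,3,7,0,-1.5,6.5,7,0,-3,10,7,2,-4.5,13.5,7,4,-6,17,7,4,-7.5,20.5,7,4]}}

```text
clock: 18.13
position: [0.5456, 0.3181, 0.1037]
ee_rot: [-0.0, 0.999, 0.034, 0.0]
contact_force: [0.1, 1.2, -0.9]
width: 0.0541
gripper_force: 29.9
```

{"op": "apply_moves", "data": {"steps": [-1.5,2.5,0,0,-1.8,2.9,-1,0,-1.8,2.9,-3.5,0,-1.8,2.9,-6,0,-1.8,2.9,-7,0,-1.8,2.9,-7,0]}}

```text
clock: 18.63
position: [0.5264, 0.3442, 0.0304]
ee_rot: [0.001, 0.999, 0.034, -0.003]
contact_force: [0.4, 0.3, -1.0]
width: 0.0544
gripper_force: 30.0
```

{"op": "apply_moves", "data": {"steps": [0.2,0,-0.4,0,0.2,0,-0.8,0,0.2,0,-1.0,0,0.2,0,-1.0,0,0.2,0,-1.0,0]}}

```text
clock: 19.05
position: [0.5309, 0.3457, 0.0238]
ee_rot: [-0.0, 0.999, 0.034, 0.0]
contact_force: [-0.6, 0.7, -1.2]
width: 0.0545
gripper_force: 30.0
```

{"op": "apply_moves", "data": {"steps": [0,0,-0.1,0,0,0,-0.1,0,0,0,-0.1,0]}}

```text
clock: 19.3
position: [0.5305, 0.3457, 0.0224]
ee_rot: [-0.0, 0.999, 0.034, 0.0]
contact_force: [0.3, 0.5, -0.5]
width: 0.0543
gripper_force: 30.0
```

{"op": "apply_moves", "data": {"steps": [0,0,-0.1,0,0,0,-0.2,0,0,0,-0.3,0,0,0,-0.3,0]}}

```text
clock: 19.63
position: [0.5302, 0.3456, 0.0188]
ee_rot: [0.0, 0.999, 0.034, -0.0]
contact_force: [-0.1, 0.4, -0.8]
width: 0.0543
gripper_force: 30.0
```

{"op": "apply_moves", "data": {"steps": [0,0,-0.1,0,0,0,-0.1,0,0,0,-0.1,0]}}

```text
clock: 19.88
position: [0.5304, 0.3457, 0.0183]
ee_rot: [0.0, 0.999, 0.034, 0.0]
contact_force: [-0.4, 0.0, 0.9]
width: 0.0543
gripper_force: 30.1
```

{"op": "apply_moves", "data": {"steps": [0,0,-0.05,0,0,0,-0.05,0,0,0,-0.05,0,0,0,-0.05,0], "jaw": 55}}

```text
clock: 20.22
position: [0.5305, 0.3457, 0.0176]
ee_rot: [0.0, 0.999, 0.034, 0.0]
contact_force: [-0.5, -0.4, -0.0]
width: 0.067
gripper_force: 0.0
```

{"op": "apply_moves", "data": {"steps": [0,0,1,0,0,0,3,0,0,0,6,0,0,0,10,0,0,0,14,0,0,0,18,-2,0,-4,21,-4,0,-8,21,-4]}}

```text
clock: 20.88
position: [0.5334, 0.2736, 0.2342]
ee_rot: [-0.003, 1.0, 0.001, 0.006]
contact_force: [1.0, -0.5, -0.4]
width: 0.0671
gripper_force: 0.0
```

{"op": "apply_moves", "data": {"steps": [1,-4,0,0,2,-8,0,0,3,-12,0,0,4,-16,0,0,5,-20,0,0,6,-24,0,0,7,-28,0,0,7.4,-32,0,0], "jaw": 0}}

```text
clock: 21.55
position: [0.6054, -0.0512, 0.228]
ee_rot: [0.0, 1.0, -0.001, 0.001]
contact_force: [1.1, -0.5, 0.6]
width: 0.0854
gripper_force: 0.0
```

{"op": "apply_moves", "data": {"steps": [0,-4,-1,0,0,-7.3,-3,0,0,-7.4,-7,0,0,-7.4,-11,0,0,-7.4,-15,0,0,-7.4,-17,0,0,-7.4,-17,0,0,-7.4,-17,0]}}

```text
clock: 22.22
position: [0.6041, -0.123, 0.0569]
ee_rot: [-0.0, 1.0, -0.001, -0.001]
contact_force: [1.1, -0.4, 0.2]
width: 0.0855
gripper_force: 0.0
```

{"op": "apply_moves", "data": {"steps": [0.1,-0.5,-1,0,0.1,-0.5,-2.5,0,0.1,-0.5,-3.5,0,0.1,-0.5,-4.0,0,0.1,-0.5,-4.0,0,0.1,-0.5,-4.0,0]}}

```text
clock: 22.72
position: [0.6058, -0.1282, 0.0176]
ee_rot: [0.0, 1.0, -0.0, 0.0]
contact_force: [0.0, -1.1, 0.4]
width: 0.0856
gripper_force: 0.0
```

{"op": "apply_moves", "data": {"steps": [0,0,0,0,0,0,0,0,0,0,0,0,0,0,0,0,0,0,0,0], "jaw": 255, "newtons": 25}}

```text
clock: 23.13
position: [0.606, -0.128, 0.0183]
ee_rot: [0.0, 1.0, -0.0, 0.001]
contact_force: [-0.3, 1.0, 5.9]
width: 0.0545
gripper_force: 26.2
```

{"op": "apply_moves", "data": {"steps": [0,0,0.3,0,0,0,0.8,0,0,0,2,0,0,0,5,0,0,0,9,0,0,0,13,0,0,0,17,0,0,0,21,0], "newtons": 30}}

```text
clock: 23.8
position: [0.6049, -0.128, 0.2291]
ee_rot: [0.0, 1.0, -0.001, -0.0]
contact_force: [1.3, -0.0, -1.9]
width: 0.0543
gripper_force: 32.2
```

{"op": "apply_moves", "data": {"steps": [-1,3,0.5,0,-2.2,6.5,0.5,0,-3.4,10,0.5,0,-4.6,13.5,0.5,0,-5.8,17,0.5,0,-7,20.5,0.5,0,-8.2,24,0.5,0,-9.4,27.5,0.5,0]}}

```text
clock: 24.47
position: [0.5103, 0.1483, 0.2322]
ee_rot: [0.0, 1.0, -0.001, 0.0]
contact_force: [0.1, 0.3, -0.5]
width: 0.0541
gripper_force: 32.2
```

{"op": "apply_moves", "data": {"steps": [-1.2,3.5,0,0,-2.4,7,0,0,-3.6,10.5,0,0,-4.8,14,0,2,-5.8,17,0,4,-6.3,19,-1,4,-6.3,19.3,-3,4,-6.3,19.3,-6,4]}}

```text
clock: 25.13
position: [0.4495, 0.3428, 0.174]
ee_rot: [-0.002, 0.999, 0.036, 0.003]
contact_force: [-0.1, 0.3, -1.3]
width: 0.0537
gripper_force: 32.2
```

{"op": "apply_moves", "data": {"steps": [0,-0.2,-4,0,0,-0.2,-8,0,0,-0.2,-11,0,0,-0.2,-13,0,0,-0.2,-14,0,0,-0.2,-14,0,0,-0.2,-14,0]}}

```text
clock: 25.72
position: [0.4488, 0.3381, 0.0325]
ee_rot: [-0.0, 0.999, 0.034, 0.0]
contact_force: [0.5, 1.4, -0.2]
width: 0.0543
gripper_force: 32.2
```

{"op": "apply_moves", "data": {"steps": [0,0,-0.2,0,0,0,-0.4,0,0,0,-0.4,0,0,0,-0.4,0]}}

```text
clock: 26.05
position: [0.4489, 0.3382, 0.029]
ee_rot: [-0.0, 0.999, 0.034, 0.001]
contact_force: [-0.2, 0.3, -0.5]
width: 0.054
gripper_force: 32.2
```

{"op": "apply_moves", "data": {"steps": [0,0,-0.2,0,0,0,-0.4,0,0,0,-0.6,0,0,0,-0.6,0,0,0,-0.6,0]}}

```text
clock: 26.47
position: [0.4482, 0.3378, 0.0218]
ee_rot: [0.0, 0.999, 0.034, -0.0]
contact_force: [-0.3, -0.1, -0.5]
width: 0.0544
gripper_force: 32.1
```

{"op": "apply_moves", "data": {"steps": [0,0,-0.1,0,0,0,-0.15,0,0,0,-0.15,0,0,0,-0.15,0]}}

```text
clock: 26.8
position: [0.4485, 0.338, 0.0214]
ee_rot: [-0.0, 0.999, 0.034, 0.0]
contact_force: [-2.0, -1.3, 5.7]
width: 0.054
gripper_force: 32.6
```

Contact on the tray floor is at the expected height (0.0214), so I release and retreat.

{"op": "apply_moves", "data": {"steps": [0,0,0.05,0,0,0,0.05,0,0,0,0.05,0,0,0,0.05,0], "jaw": 55}}

```text
clock: 27.13
position: [0.4484, 0.3379, 0.0209]
ee_rot: [0.0, 0.999, 0.034, -0.0]
contact_force: [0.3, -0.2, 0.1]
width: 0.067
gripper_force: 0.0
```

{"op": "apply_moves", "data": {"steps": [0,0,1,0,0,0,3,0,0,0,6,0,0,0,10,0,0,0,14,0,-3,-1,18,0,-7,-1,18,0,-11,-1,18,0]}}

```text
clock: 27.8
position: [0.3425, 0.3287, 0.2048]
ee_rot: [-0.002, 0.999, 0.033, 0.003]
contact_force: [-0.9, 0.3, -0.0]
width: 0.0671
gripper_force: 0.0
```

{"op": "apply_moves", "data": {"steps": [-4,0,0,0,-8,0,0,0,-8,0,0,0,-8,0,0,0]}}

```text
clock: 28.13
position: [0.2593, 0.3277, 0.2019]
ee_rot: [-0.0, 0.999, 0.036, 0.001]
contact_force: [-0.6, 0.0, 0.6]
width: 0.0669
gripper_force: 0.0
```

```bash
python3 - <<'E'
from w import *
c,im=shot('top','end.png')
for f in flats(im,c,.049): print(f)
c2,im2=shot('side','ends.png')
a=im[190:310,110:270,::-1]; b=im2[200:420,160:340,::-1]
cv2.imwrite('pics/endc.png',np.hstack([cv2.resize(a,(440,330),interpolation=2),cv2.resize(b,(270,330),interpolation=2)]))
E
```

```text
(np.int32(112), array([141.7, 242.6]), array([0.5279, 0.344 ]))
(np.int32(110), array([143.6, 274.5]), array([0.4479, 0.3365]))
```

View pics/endc.png

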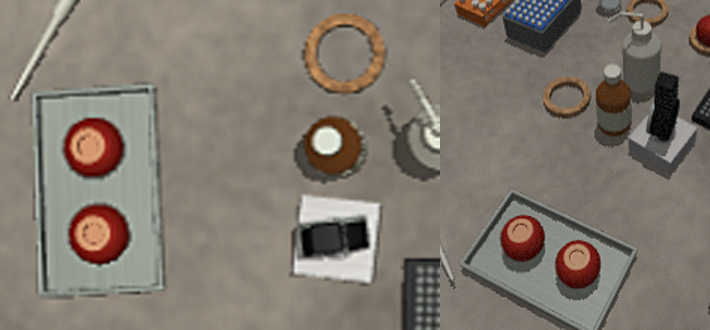

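Both tomatoes stand upright in the tray, at crop (92,147) and (97,233). The gauge is upright in its stand and the other items look unmoved, so I'm handing in.

```bash
python3 -c "
from rig import *
print(sign_off())"
```

```text
the job is handed in; nothing more can be done
None
```

I tested both pared tomatoes and both read firm (needle about 45° past the middle mark), so I set both upright in the steel tray, put the gauge back upright in its stand, and handed the job in at about 28 s; `sign_off()` returned no verdict.

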